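# Hold a guitar neck level over its mortise for gluing

## Robot

A 6-joint arm with a two-finger parallel gripper is mounted at the origin on the work surface. World frame = base frame: x ahead of the robot, y to its left, z up, the work surface at z = 0. Lengths are in m, angles in rad, forces in N, time in s.
With the tool pointing down it reaches from about 0.3 to 0.75 m from the base axis. Payload 8.5 kg.
Tool frame: the origin (TCP) lies at the very end of the fingers, on their centre line; the grasp point (between the pads) lies 19 mm behind it (arm.pinch_z is the distance from the TCP to the grasp point, in m); z points along the fingers, y is the line along which they close (so a half turn about z gives the same grasp; the last joint's range is limited). The gripper opens to 88 mm and grips with 3 to 60 N. Pads are 18 mm wide; open, the fingers measure 123 mm over their backs; the gripper's body (75 mm by 187 mm) begins 45 mm behind the grasp point.
Start: joints at [-1.512, 0.381, 1.297, -0, 1.464, -0.215], TCP at [0.149, -0.529, 0.239] pointing down, gripper open.
Joint ranges: [-3.11, 3.11], [-0.89, 2.33], [0.22, 2.48], [-1.42, 4.56], [0.17, 2.85], [-2.88, 2.88]. Speed limits (rad/s): [2.39, 2.39, 3.14, 3.14, 3.14, 3.14].

## Interface

Orientations are given as a unit quaternion [x, y, z, w].
In Python, from plant import arm gives the robot as it stands. The module is installed in compiled form; this text tells all that it offers. Calls block until the motion is done:
- arm.move_to(position, orientation): joint-space move of the TCP to a pose.
- arm.servo_line(position, attitude=None, rate=0.15, force_limit=None): straight line of the TCP; attitude=None keeps the orientation; rate is the mean speed in m/s. With force_limit (N) it stops when the force on the tool has changed by that much, and returns True; else False.
- arm.goto_joints(angles): joint-space move.
- arm.command_gripper(opening): finger opening in m; the grip force is fixed at half the most; returns when the fingers have stopped.
- arm.pause(seconds).
- arm.inverse_kinematics(position, orientation): joint angles nearest the present ones, or None.
- arm.sense(): the state.
- arm.grab_frame(name): name is "scene" or "top" or "wrist"; returns (picture, depth): 480x640x3 uint8, blue, green, red; 480x640 float32, m along the optical axis (not along the pixel's ray), 0 where there is no reading.
- arm.camera_info(name): a dict with "K" (3x3 intrinsics, pixels), "D" ([k1, k2, p1, p2, k3] as OpenCV has them; the pictures are not rectified), "camera_from_world" (4x4, takes a point from world to camera coordinates). Camera axes: x right, y down, z forward; pixel columns grow to the right and rows downward; lengths in m; the calibration is good to about 2 mm. A picture is of the moment at which its call begins: read the wrist's pose just before it. camera_info takes no time and is no camera call; for the wrist camera it gives the pose at the moment of the call.
A pose or a line that the arm cannot do raises arm.IKError and nothing moves.
- arm.hand_in(): hands the job in; it is judged then, once.
The state is a dict: "clock": time; "joint_positions": joint angles; "joint_vel": joint speeds; "joint_efforts": joint torques, N m; "tool_pos": TCP position; "orientation": TCP orientation; "contact_force": force on the tool from outside, world axes, zero at the start; "moment": the same for the moment, N m; "opening": finger opening in m; "grasp_force": force on a finger pad.
Only numpy, scipy, OpenCV 4.12 (cv2) and the standard library are available. Lean on these libraries where they do the work, as an engineer would, in place of code of your own. Each camera call takes 0.05 s, during which the arm holds its last target. There are 200 camera calls.

## Task

I am about to brush glue into the mortise of the small guitar in the mould. Take its neck off the neck rest by its balance point and hold it level over the guitar, pointing straight out from the body as it will sit, the tenon straight above the open mortise with about two centimetres of air under it. Touch neither guitar nor mould, leave the other things on the bench alone, and finish still holding the neck there: do not lower it in or let go.

Things in the scene. Friction and masses are not known exactly. Their poses are not given: they have to be found in the camera images.
- neck_balance (a point): Balance point of the guitar neck, on its centre line half-way through shaft and fretboard, which here are 40 mm wide with flat upright sides and 23 mm deep. Not mid-length: 107 mm from the heel's end face towards the headstock, between the 5th and 6th frets counted from the nut. 53.5 mm above the bench at the start. x along the neck to the headstock, y across, z up out of the fretboard
- tenon_foot (a point): Centre of the underside of the neck's tenon, a tongue 14 mm long, 20 mm wide, 60 mm high on the heel's end face, under the fretboard's 35 mm overhang; flush with the heel's underside. Axes as neck_balance, which lies 114 mm along x and 53.5 mm up from here
- mortise (a point): Centre of the mouth of the open mortise, a slot 15 mm long and 22 mm wide in the neck end of the guitar body, open to the top and the end; at soundboard level, 64 mm above the bench. x points straight out of the body along its centre line, the way the headstock must point; y across, z up
- guitar: Small guitar body (275 by 200 mm, 64 mm high, pale top, dark soundhole and bridge) lying in a ring mould of brown board 50 mm high and 27 mm wide, open in front of the mortise; one fixed thing. Origin on the bench under the middle of its neck end; axes as mortise
- neck_rest: Fixed wooden block, 36 mm along the neck by 96 mm, with a cork saddle 42 mm high between two cheeks 48 mm high and 49 mm apart; the shaft lies in it 73 mm from the balance point towards the headstock, so the neck must be lifted straight up out of it. Origin under its centre, x along the neck as it starts
- neck: The neck, 0.18 to 0.3 kg, 373 mm long: pale wood, dark fretboard on top, heel block 46 mm long, 44 mm wide and 42 mm deep under one end, slotted headstock leaning down at the other, nut (white strip) between. It starts level, heel on the bench, shaft in the neck rest. Origin level with the heel's underside, below the middle of the heel's end face (that meets the body); axes as neck_balance
- clamp: Bystander: loose steel F-clamp with a red handle lying flat on the bench, about 250 by 80 mm, 22 mm high; origin on the bench under the middle of its bar
- glue: Bystander: loose yellow glue bottle with a pointed cap, standing, 54 mm across, 155 mm high; origin at the centre of its foot
- glue_brush: Bystander: loose flat glue brush, 170 mm long, 20 mm high, lying; origin under its middle, x towards the bristles
- caul: Bystander: loose cork-faced wooden clamping block, 90 by 40 by 22 mm; origin under its centre
Not all that is in view belongs to the job. Leave any blue look-alike of the neck_rest alone.

How it is judged:
By the outcome, as a careful person would: the job done as asked, in the order asked, and still so for the second after the job is handed in, while the arm keeps its last pose, push and grip.
It also fails if it takes over 35 s, if anything falls off the work surface, if the arm or the gripper's body presses on something with over 40 N, if the wrist force passes 120 N, or if a joint passes its speed limit or range.

## Working session

There is one attempt and no reset: what is moved stays moved. The work goes in short steps, each a Python script; the robot and the scene stay as the last script left them, time stands still between calls to the robot, and variables do not carry over. Pictures are saved under pics/ and viewed, at most 10 in all, crops included, and the job is handed in when it is done.

```bash
mkdir -p pics
cat > h.py <<'E'
import numpy as np, cv2
from plant import arm
def cloud(name):
    info=arm.camera_info(name); im,d=arm.grab_frame(name)
    K=np.array(info["K"],float);D=np.array(info["D"],float);T=np.linalg.inv(np.array(info["camera_from_world"],float))
    v,u=np.mgrid[0:480,0:640]
    n=cv2.undistortPoints(np.stack([u,v],-1).reshape(-1,1,2).astype(np.float64),K,D).reshape(480,640,2)
    P=np.dstack([n*d[...,None],d]); W=P@T[:3,:3].T+T[:3,3]; W[d==0]=np.nan
    return im,W,n,T
def ray(n,T,px,z):
    a=np.append(n[int(px[1]),int(px[0])],1)@T[:3,:3].T; o=T[:3,3]
    return o+a*(z-o[2])/a[2]
E
python3 - <<'E'
from h import *
for c in("top","scene"):
    im,W,n,T=cloud(c); cv2.imwrite(f"pics/{c}1.png",im); np.savez(f"{c}1.npz",im=im,W=W,n=n,T=T); print(c,T.round(3))
print(arm.sense()["clock"],arm.pinch_z)
E
```

```text
top [[-0.028 -0.996  0.087  0.446]
 [-0.999  0.031  0.03   0.192]
 [-0.032 -0.086 -0.996  1.229]
 [ 0.     0.     0.     1.   ]]
scene [[-0.456  0.568 -0.685  1.305]
 [ 0.89   0.287 -0.355  0.591]
 [-0.005 -0.771 -0.637  0.799]
 [ 0.     0.     0.     1.   ]]
0.1 0.0187
```

View pics/top1.png

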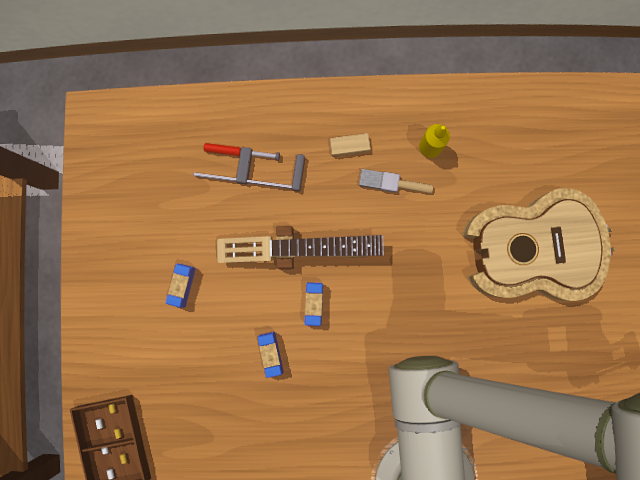

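View pics/scene1.png

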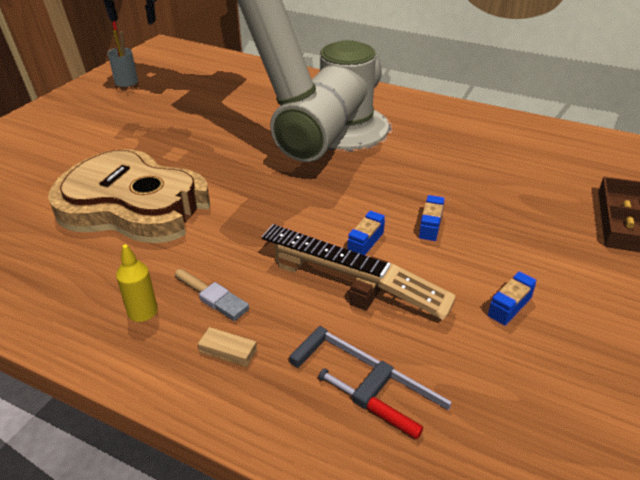

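The top view shows the neck running from (218,250) at the headstock to (383,245) at the heel end. The guitar body is at right, with its neck end and mortise near (482,254), soundhole at (523,249) and bridge at (558,245). The scene view agrees: the mortise faces the neck, and the blue look-alikes sit apart.

Run:
```python
from h import *
f=np.load("top1.npz");im,W,n,T=[f[k] for k in("im","W","n","T")]
g=cv2.cvtColor(im,cv2.COLOR_BGR2GRAY)
def reg(x0,x1,y0,y1):
    m=np.zeros(g.shape,bool);m[y0:y1,x0:x1]=1;return m
# fretboard
m=reg(262,395,228,265)&(W[...,2]>0.055)&(W[...,2]<.08)
v,u=np.nonzero(m);P=np.array([ray(n,T,(a,b),.065)for a,b in zip(u,v)])[:,:2]
r=cv2.minAreaRect(P.astype(np.float32)*1000);print("fretb",r,cv2.boxPoints(r).round(1).tolist(),np.nanmedian(W[m][:,2]))
for nm,rg,col in(("hole",reg(505,542,230,268),60),("bridge",reg(546,570,222,268),60)):
    m=rg&(g<col);v,u=np.nonzero(m);P=np.array([ray(n,T,(a,b),.064)for a,b in zip(u,v)])[:,:2]
    print(nm,len(P),P.mean(0).round(4),[round(x,1) if np.isscalar(x) else np.round(x,1) for x in cv2.minAreaRect(P.astype(np.float32)*1000)])
print("mortise",ray(n,T,(483,254),.064), "wz",np.nanmedian(W[240:260,590:600,2]))
m=reg(455,625,180,310)&(W[...,2]>0.03);v,u=np.nonzero(m);P=np.array([ray(n,T,(a,b),.055)for a,b in zip(u,v)])[:,:2]*1000
print("mould",cv2.minAreaRect(P.astype(np.float32)))
i=arm.camera_info("wrist");Tw=np.linalg.inv(i["camera_from_world"]);print(Tw.round(3),np.array(i["K"]).round(0).tolist(),arm.sense()["orientation"])
cv2.imwrite("pics/topcrop.png",cv2.resize(im[185:310,455:625],None,fx=4,fy=4,interpolation=cv2.INTER_CUBIC))
```

```text
fretb ((538.064453125, 213.95077514648438), (265.1866149902344, 52.9260368347168), 88.8785171508789) [[509.0, 81.9000015258789], [561.9000244140625, 80.9000015258789], [567.0999755859375, 346.0], [514.2000122070312, 347.0]] 0.06593005614185743
hole 511 [ 0.522  -0.2278] [array([ 522.1, -228.2]), array([54.3, 55.6]), 86.7]
bridge 214 [ 0.5306 -0.3086] [array([ 527.9, -308.7]), array([77.5, 22. ]), 5.3]
mortise [ 0.51274847 -0.13786066  0.064     ] wz 0.06554845575666357
mould ((525.8077392578125, -273.9065246582031), (253.77432250976562, 337.7236328125), 4.117219924926758)
[[ 0.271 -0.931 -0.246  0.212]
 [-0.963 -0.262 -0.068 -0.51 ]
 [-0.002  0.255 -0.967  0.384]
 [ 0.     0.     0.     1.   ]] [[379.0, 0.0, 322.0], [0.0, 379.0, 231.0], [0.0, 0.0, 1.0]] [ 9.90643911e-01  1.36470723e-01  6.00003604e-05 -6.16680803e-04]
```

View pics/topcrop.png

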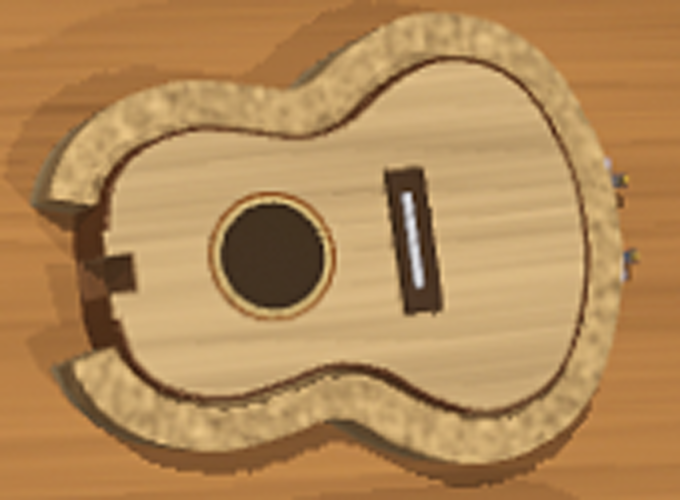

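The zoomed view puts the open mortise near crop (122,273), which is top-view pixel (485.5,253). The centre line runs through the soundhole and the bridge, about 6° off +y. Next I'll take close wrist looks at the mortise and then the neck.

```bash
cat >> h.py <<'E'
from scipy.spatial.transform import Rotation as R
def quat(psi,flip=0):
    "tool down, tool y across a neck pointing at yaw psi"
    x=np.array([np.cos(psi),np.sin(psi),0])*(-1 if flip else 1); z=np.array([0,0,-1.]); 
    return R.from_matrix(np.c_[x,np.cross(z,x),z])
def look(target,q,dist):
    s=arm.sense();T=np.linalg.inv(arm.camera_info("wrist")["camera_from_world"])
    Rt=R.from_quat(s["orientation"]).as_matrix()
    c=Rt.T@(T[:3,3]-s["tool_pos"]);a=Rt.T@T[:3,2]
    return np.array(target)-q.as_matrix()@(c+a*dist)
E
python3 - <<'E'
from h import *
m=np.array([.512,-.142,.064]);nb=np.array([.536,.22,.065])
for fl in(0,1):
  for t,psi,d in((m,np.radians(96),.3),(nb,np.radians(89),.36)):
    q=quat(psi,fl);p=look(t,q,d);j=arm.inverse_kinematics(p,q.as_quat());print(fl,p.round(3),None if j is None else np.round(j,2))
  for p,psi in(((.50,-.03,.119),96),((.536,.22,.035),89)):
    j=arm.inverse_kinematics(p,quat(np.radians(psi),fl).as_quat());print("grasp",fl,None if j is None else np.round(j,2))
E
```

```text
0 [ 0.512 -0.132  0.209] [-0.48  0.37  1.41 -0.    1.36 -0.58]
0 [0.538 0.246 0.268] [ 0.23  0.44  1.12 -0.    1.58  0.25]
grasp 0 [-0.3   0.42  1.62 -0.    1.1  -0.4 ]
grasp 0 [ 0.19  0.65  1.48 -0.    1.01  0.2 ]
1 [ 0.512 -0.152  0.209] [-0.51  0.38  1.39 -0.    1.37  2.53]
1 [0.534 0.194 0.268] None
grasp 1 [-0.3   0.42  1.62 -0.    1.1   2.74]
grasp 1 None
```

Run:
```python
from h import *
m=np.array([.512,-.142,.064]);nb=np.array([.536,.22,.065])
arm.command_gripper(.062)
for nm,t,psi,d in(("wm",m,96,.3),("wn",nb,89,.36)):
    q=quat(np.radians(psi));arm.move_to(look(t,q,d),q.as_quat());arm.pause(.2)
    im,W,n,T=cloud("wrist");cv2.imwrite(f"pics/{nm}.png",im);np.savez(f"{nm}.npz",im=im,W=W,n=n,T=T)
s=arm.sense();print(s["clock"],s["opening"])
```

```text
4.5333 0.062383320617673155
```

View pics/wm.png

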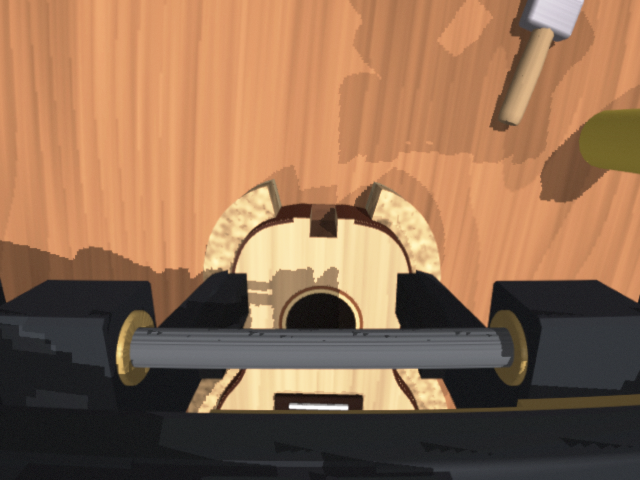

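View pics/wn.png

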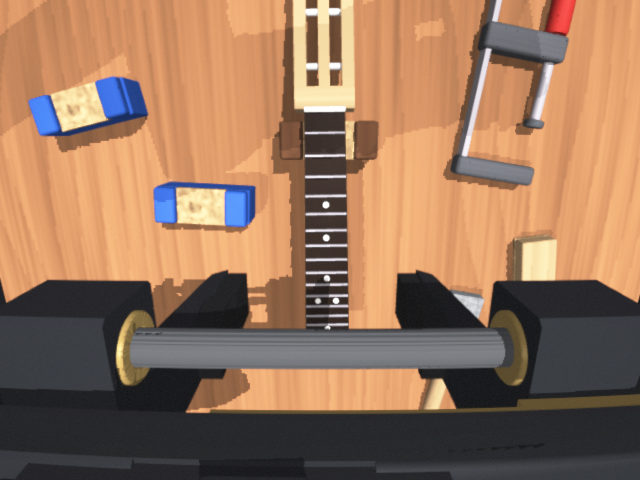

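The mortise view shows the slot at columns 310–338, with its back edge near row 237 and the soundhole on the centre line near (322,310). The neck view shows the nut at (325,108), frets below it, the rest cheeks at (290,140) and (366,140), and the fretboard along columns 305–348.

Run:
```python
from h import *
f=np.load("wn.npz");im,W,n,T=[f[k] for k in("im","W","n","T")]
g=cv2.cvtColor(im,cv2.COLOR_BGR2GRAY).astype(int)
pts=[]
for v in range(120,320,4):
    # dark fretboard edges by grey
    row=np.nonzero((W[v,280:372,2]>.058)&(g[v,280:372]<110))[0]+280
    if len(row)>20:
        a,b=ray(n,T,(row[0],v),.065),ray(n,T,(row[-1]+1,v),.065) if row[-1]<639 else 0
        pts.append([*((a+b)[:2]/2),np.hypot(*(a-b)[:2])])
pts=np.array(pts);w=np.median(pts[:,2]);pp=pts[abs(pts[:,2]-w)<.003]
k=np.polyfit(pp[:,1],pp[:,0],1);print("neck x(y)=",k,"width",w,len(pp),"psi",90-np.degrees(np.arctan(k[0])),"res",np.std(pp[:,0]-np.polyval(k,pp[:,1])))
c=g[:,309:319].mean(1);pk=[v for v in range(95,325) if c[v]==c[v-2:v+3].max() and c[v]>c[v-4:v+5].min()+30]
print("frets y",[(v,round(ray(n,T,(314,v),.065)[1],4)) for v in pk])
hs=W[125:155,275:385];m=(abs(hs[...,2]-.048)<.006)&(g[125:155,275:385]<80)
v,u=np.nonzero(m);P=np.array([ray(n,T,(a+275,b+125),.048)for a,b in zip(u,v)])
print("cheeks",cv2.minAreaRect((P[:,:2]*1000).astype(np.float32)))
f=np.load("top1.npz");i2,W2=f["im"],f["W"];g2=cv2.cvtColor(i2,cv2.COLOR_BGR2GRAY)
m=(W2[...,2]>.055)&(W2[...,2]<.08);m[:,:340]=0;m[:,400:]=0;m[:225]=0;m[268:]=0
v,u=np.nonzero(m);ye=[ray(f["n"],f["T"],(u[v==r].max()+.99,r),.065).round(4)[:2].tolist() for r in np.unique(v)];print("fb end",ye, g2[245,376:390])
f=np.load("wm.npz");im,W,n,T=[f[k] for k in("im","W","n","T")];g=cv2.cvtColor(im,cv2.COLOR_BGR2GRAY).astype(int)
print("cam",T[:3,3])
print(g[200:245:2,324]);print(W[200:245:2,324,2].round(3))
for v in(222,226,230,234):
    print(v,g[v,304:344].tolist())
m=(g<50);m[:285]=0;m[328:]=0;m[:,:285]=0;m[:,360:]=0
print("hole cols top",[(v,np.nonzero(m[v])[0][[0,-1]]) for v in range(300,326,6)])
cv2.imwrite("pics/mc.png",cv2.resize(im[175:275,250:390],None,fx=5,fy=5,interpolation=cv2.INTER_NEAREST))
```

```text
neck x(y)= [0.00635215 0.53886404] width 0.03929323670132249 33 psi 89.63605373179011 res 0.00047081767413140196
frets y [(108, np.float64(0.3315)), (109, np.float64(0.3306)), (133, np.float64(0.31)), (155, np.float64(0.2906)), (176, np.float64(0.2716)), (196, np.float64(0.2531)), (214, np.float64(0.236)), (230, np.float64(0.2205)), (245, np.float64(0.2056)), (259, np.float64(0.1915)), (272, np.float64(0.178)), (284, np.float64(0.1654)), (296, np.float64(0.1525)), (300, np.float64(0.1482)), (306, np.float64(0.1416)), (316, np.float64(0.1305)), (324, np.float64(0.1215))]
cheeks ((533.8834838867188, 303.8485412597656), (26.738941192626953, 72.3447036743164), 88.92871856689453)
fb end [[0.5613, 0.0826], [0.5591, 0.0826], [0.5569, 0.0827], [0.5547, 0.0828], [0.5525, 0.0829], [0.5503, 0.083], [0.5481, 0.0831], [0.5459, 0.0832], [0.5437, 0.0832], [0.5415, 0.0833], [0.5393, 0.0834], [0.5371, 0.0835], [0.5349, 0.0814], [0.5327, 0.0815], [0.5305, 0.0816], [0.5283, 0.0816], [0.5261, 0.0817], [0.5239, 0.0818], [0.5217, 0.0819], [0.5196, 0.082], [0.5174, 0.0821], [0.5179, 0.1693]] [ 50  51 112 1
[... 505 characters left out ...]
233, 232, 229, 226]
226 [224, 224, 225, 222, 223, 201, 118, 65, 53, 53, 54, 54, 55, 55, 51, 52, 49, 42, 36, 35, 36, 36, 36, 37, 37, 38, 36, 39, 38, 38, 40, 52, 88, 168, 227, 232, 232, 231, 228, 225]
230 [224, 225, 224, 223, 223, 199, 102, 58, 55, 52, 53, 53, 52, 51, 50, 51, 52, 51, 51, 50, 50, 52, 44, 38, 37, 38, 39, 42, 39, 37, 36, 44, 84, 169, 226, 232, 231, 230, 228, 224]
234 [224, 224, 224, 223, 220, 168, 82, 56, 56, 53, 54, 51, 51, 49, 49, 47, 50, 49, 50, 52, 52, 56, 52, 55, 56, 56, 57, 53, 45, 40, 38, 39, 85, 198, 229, 231, 231, 230, 227, 222]
hole cols top [(300, array([299, 341])), (306, array([293, 347])), (312, array([289, 351])), (318, array([287, 353])), (324, array([287, 354]))]
```

View pics/mc.png

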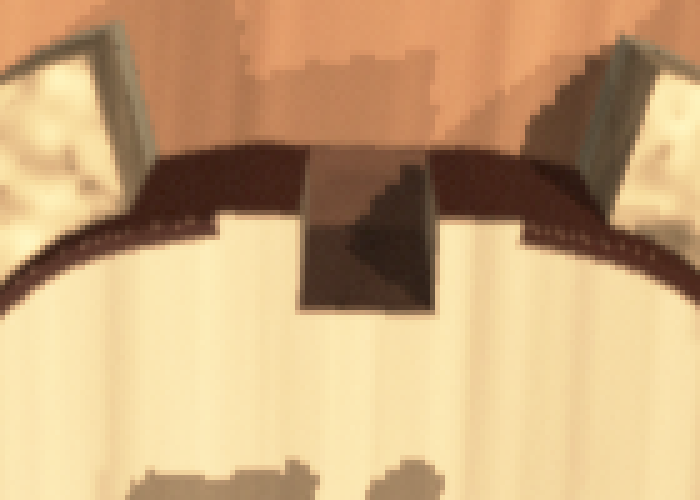

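The crop shows the slot corners at soundboard level at pixels (310,218.6), (310,236.6), (336.6,237.4) and (337.2,218.8). Next I'll compute the mortise and axis, then grasp and lift.

Run:
```python
from h import *
f=np.load("wm.npz");im,n,T=[f[k] for k in("im","n","T")]
def rayf(x,y,z):
    x0,y0=int(x),int(y);a=n[y0,x0]+(n[y0,x0+1]-n[y0,x0])*(x-x0)+(n[y0+1,x0]-n[y0,x0])*(y-y0)
    d=np.append(a,1)@T[:3,:3].T;return (T[:3,3]+d*(z-T[2,3])/d[2])[:2]
C=np.array([rayf(*p,.064) for p in((310,218.6),(310,236.6),(336.8,237.4),(337.2,218.8))]);print(C.round(4).tolist(),"c",C.mean(0).round(4))
print("len",np.linalg.norm(C[0]-C[1]),np.linalg.norm(C[2]-C[3]),"wid",np.linalg.norm(C[1]-C[2]))
g=cv2.cvtColor(im,cv2.COLOR_BGR2GRAY);h=[]
for v in range(298,326,3):
    u=np.nonzero(g[v,280:362]<50)[0]+280;h+= [rayf(u[0],v,.064),rayf(u[-1]+1,v,.064)]
h=np.array(h);A=np.c_[2*h,np.ones(len(h))];s=np.linalg.lstsq(A,(h**2).sum(1),rcond=None)[0];print("hole",s[:2])
b=(rayf(274.5,396,.066)+rayf(362.5,396,.066))/2;print("bridge~",b)
m=C.mean(0)
for q in(s[:2],b):d=m-q;print("psi",np.degrees(np.arctan2(d[1],d[0])))
d=m-[.5279,-.3087];print("psi top",np.degrees(np.arctan2(d[1],d[0])), "slot sides",[np.degrees(np.arctan2(*(e[::-1]))) for e in(C[0]-C[1],C[3]-C[2])])
# act
p=np.array([.5400,.2258]);q=quat(np.radians(89.5)).as_quat();z=.0535-arm.pinch_z
arm.move_to([*p,.13],q);arm.servo_line([*p,z],rate=.08)
arm.command_gripper(.03);arm.pause(.2);s=arm.sense();print(s["clock"],s["opening"],s["grasp_force"],s["contact_force"])
f0=s["contact_force"]
arm.servo_line([*p,z+.03],rate=.06);arm.pause(.3);s=arm.sense();print(s["clock"],s["opening"],s["contact_force"],s["moment"])
i,_=arm.grab_frame("scene");cv2.imwrite("pics/lift.png",i[180:360,220:500])
```

```text
[[0.5037, -0.1327], [0.5051, -0.1473], [0.5263, -0.1458], [0.5249, -0.1307]] c [ 0.515  -0.1391]
len 0.0146760696197927 0.01517766499547245 wid 0.021329591799587756
hole [ 0.52170301 -0.22381857]
bridge~ [ 0.52690648 -0.29454301]
psi 94.52181687340719
psi 94.3790023619171
psi top 94.34857709427591 slot sides [np.float64(95.51404063882536), np.float64(95.35849726485651)]
7.15 0.03974705263316838 29.99865923076868 [-0.82490562 -0.39717336  2.93096728]
8.1 0.03963211417333545 [-0.61905562 -0.58329106 -2.63821456] [-0.02369699 -0.07764199  0.02569509]
```

View pics/lift.png

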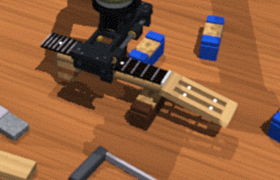

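The neck is lifted level and clear of the rest. I'll carry it over to the guitar, a bit high at first, and check with the top camera.

Run:
```python
from h import *
s=arm.sense();p=np.array(s["tool_pos"]);zf=.1375-arm.pinch_z
arm.servo_line([p[0],p[1],zf+.03],rate=.1)
q=quat(np.radians(94.4)).as_quat()
arm.servo_line([.5063,-.0273,zf+.03],q,rate=.12)
arm.servo_line([.5063,-.0273,zf],rate=.04);arm.pause(.3)
s=arm.sense();print(s["clock"],s["opening"],s["tool_pos"],s["contact_force"],s["moment"])
for c in("top","scene"):
    im,W,n,T=cloud(c);np.savez(c+"2.npz",im=im,W=W,n=n,T=T)
    a=im[190:310,380:630] if c=="top" else im[130:330,40:400]
    cv2.imwrite(f"pics/{c}2.png",cv2.resize(a,None,fx=3 if c=="top" else 2,fy=3 if c=="top" else 2,interpolation=cv2.INTER_CUBIC))
```

```text
12.6167 0.039951653759809566 [ 0.50633609 -0.02730651  0.11892563] [-0.61445352 -1.2663489  -2.72266286] [-0.08612928 -0.06053374  0.00080407]
```

View pics/top2.png

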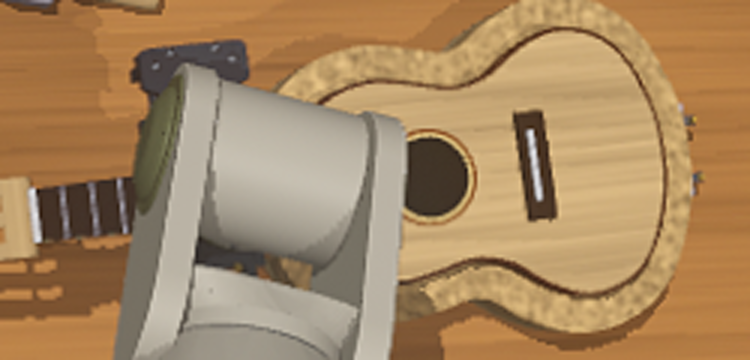

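View pics/scene2.png

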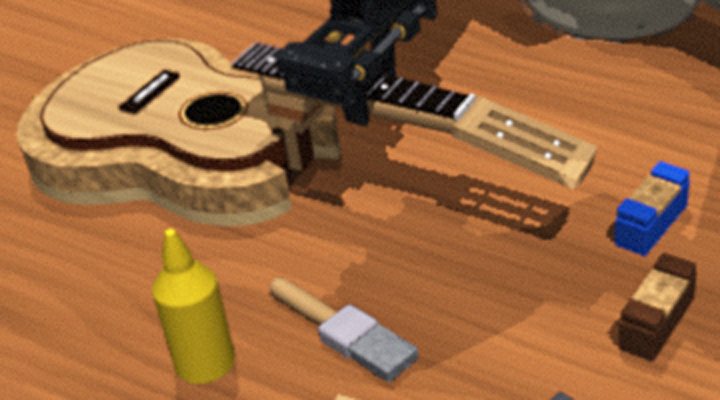

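The top view is blocked by the arm. The scene view shows the neck level and aligned, with the heel and tenon over the mortise and air beneath. I'll check its relative position in the scene camera with one zoom.

Run:
```python
from h import *
f=np.load("scene2.npz");im=f["im"]
cv2.imwrite("pics/z2.png",cv2.resize(im[140:225,120:225],None,fx=7,fy=7,interpolation=cv2.INTER_CUBIC))
```

```text
(no output)
```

View pics/z2.png

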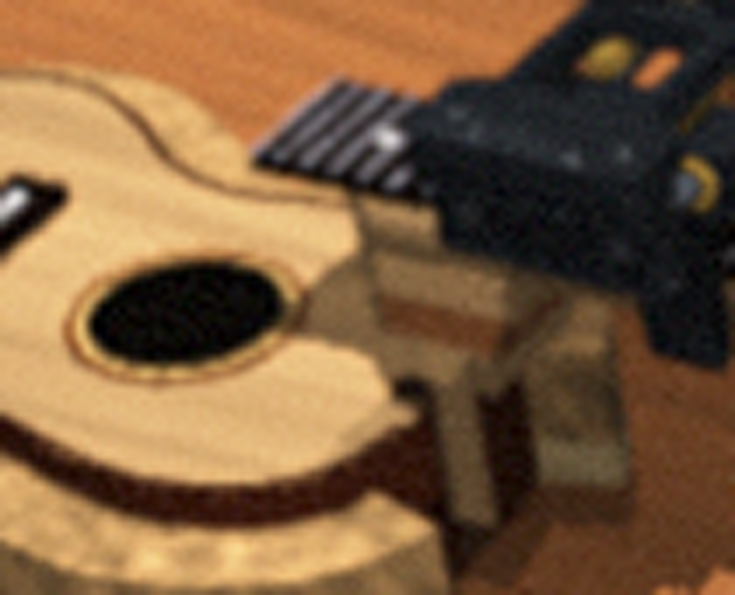

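The zoom shows the fretboard end corners at scene pixels (157.2,162) and (168.3,151.4), the soundhole centre at (146.7,184.7), and the tenon just above and in line with the slot.

Run:
```python
from h import *
f=np.load("scene2.npz");im,n,T=f["im"],f["n"],f["T"]
def r(x,y,z):
    x0,y0=int(x),int(y);a=n[y0,x0]+(n[y0,x0+1]-n[y0,x0])*(x-x0)+(n[y0+1,x0]-n[y0,x0])*(y-y0)
    d=np.append(a,1)@T[:3,:3].T;return (T[:3,3]+d*(z-T[2,3])/d[2])[:2]
ax=np.array([np.cos(np.radians(94.4)),np.sin(np.radians(94.4))]);la=np.array([-ax[1],ax[0]])
A,B=r(157.2,162,.149),r(168.3,151.4,.149)
g=cv2.cvtColor(im,cv2.COLOR_BGR2GRAY);m=(g<40).astype(np.uint8);m[:170]=0;m[205:]=0;m[:,:128]=0;m[:,164:]=0
c=max(cv2.findContours(m,0,1)[0],key=cv2.contourArea);e=cv2.fitEllipse(c);H=r(*e[0],.064);print("ell",e,H)
d=(A+B)/2-H;print("width",np.linalg.norm(A-B),"along (want ~57)",d@ax*1e3,"lateral (want ~0)",d@la*1e3)
f1=np.load("scene1.npz")
def nut(im,x0,x1,y0,y1,z):
    h=cv2.cvtColor(im,cv2.COLOR_BGR2HSV);m=(h[...,1]<60)&(h[...,2]>180);q=np.zeros_like(m);q[y0:y1,x0:x1]=1
    v,u=np.nonzero(m&q);print(len(u),u.mean(),v.mean());return r(u.mean(),v.mean(),z)
N1=nut(f1["im"],375,395,255,285,.065);N2=nut(im,262,280,172,192,.149)
print("nuts",N1,N2,"nut-H lateral",(N2-H)@la*1e3,"heading",np.degrees(np.arctan2(*((N2-(A+B)/2)[::-1]))))
t1=np.array([.54,.2258]);t2=np.array([.5063,-.0273]);a=np.radians(4.9);Rr=np.array([[np.cos(a),-np.sin(a)],[np.sin(a),np.cos(a)]])
print("nut predicted from tcp motion",t2+Rr@(N1-t1))
```

```text
ell ((146.05079650878906, 184.4301300048828), (12.598769187927246, 26.148601531982422), 81.0348129272461) [ 0.52199355 -0.22416243]
width 0.04221824496974074 along (want ~57) 60.625141241603124 lateral (want ~0) -2.6913176655365127
41 385.1463414634146 268.609756097561
26 271.84615384615387 181.76923076923077
nuts [0.53940412 0.33021453] [0.49798148 0.07614894] nut-H lateral 0.9017072346573013 heading 95.25541484961019
nut predicted from tcp motion [0.49678753 0.07668203]
```

The check agrees to within a few millimetres. Both the top and scene views suggest the neck sits about 2 mm too far out, so I'll nudge it in and hand in.

Run:
```python
from h import *
p=np.array(arm.sense()["tool_pos"])
arm.servo_line([.5058,-.0293,.1375-arm.pinch_z],rate=.03);arm.pause(.5)
s=arm.sense();print(s["clock"],s["opening"],s["grasp_force"],s["tool_pos"],s["contact_force"])
print(arm.hand_in())
```

```text
13.4667 0.039820386924456413 29.99681169167161 [ 0.5058212  -0.0292871   0.11880402] [ 0.22459956 -0.54648383 -1.56095535]
the job is handed in; nothing more can be done
None
```

I handed the job in at 13.5 s with the neck still gripped at its balance point, level and pointing straight out, its tenon about 2 cm above the mortise; camera checks put the position within about 2–3 mm, but I took no picture after the last 2 mm nudge.

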